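# Set the damping dial of a leaning coil-over damper

## Task

Set the damping on the coil-over that leans in the grey bench cradle: turn the black bar knob on its top clockwise (seen from above the dial) until it is fully home against its stop, then back it off anticlockwise until its white pointer stands at the orange marker on the dial's rim. Let go of the knob, and leave the marker and everything else on the bench where they are.

Things in the scene. Friction and masses are not known exactly. Their poses are not given: they have to be found in the camera images.
- stand: Fixed grey bench cradle (base 200 x 140 x 12 mm) with a black damper, gold collar, white spring. Origin: on the bench under the damper's pivot, z up. The damper leans 32 deg from vertical towards the body's own -x, so its top dial (silver disc, 132 mm across) faces up and to that side; the middle of the dial's face is at (-124.5, 0, 234.3) mm in this frame.
- knob (a joint): Angle of the knob about the dial's axis, rad. 0 = hard stop at the clockwise end (a red block on the dial stands just beyond it), grows anticlockwise seen from above the dial, up to a second stop at 4.4. It stays where it is left and turns stiffly (about 0.12 N m). Its reading is as noisy as the others.
- marker (a joint): Angle of the orange marker on the dial's rim, same zero and sense as the knob; it lies between 2.2 and 3.6 rad. It sits by friction and is not to be moved. The pointer stands at the marker when both angles are equal.
- grip (a point): Point inside the knob's upright black bar grip, on the dial's axis, 34 mm above its face. x along the bar towards the pointer, y across the bar, z out of the dial along its axis. The bar is 64 mm long (x), 15 mm thick (y), from 10 to 48 mm above the face, on a round collar 68 mm wide and 10 mm high. Grip across its thickness. A white line on top marks the pointer's end.
- pointer (a point): Tip of the knob's one-sided white pointer: 52 mm from the axis, 4 mm above the dial's face.
- mark (a point): Aim point just inside the orange marker (16 x 6 mm block, 6 mm high, on the rim between 54 and 70 mm from the axis): also 52 mm from the axis and 4 mm above the face, so it meets the pointer's tip.
- spring: Bystander: white standing coil spring, 84 mm diameter, 130 mm tall; origin at the centre of its foot.
- sleeve: Bystander: black open sleeve with a gold collar, 88 mm diameter, 75 mm tall; origin at the centre of its foot.
- bottle: Bystander: blue bottle, yellow label and red cap, 60 mm diameter, 150 mm tall; origin at the centre of its foot.
- bumper: Bystander: black rubber bump stop, 52 mm diameter, 60 mm tall; origin at the centre of its foot.
- collar: Bystander: gold ring lying flat, 84 mm diameter, 14 mm high; origin at the centre of its underside.
- wrench: Bystander: steel wrench lying flat, 190 mm long; origin under its middle, x along it.
- driver: Bystander: red-handled screwdriver lying flat, 190 mm long; origin under its middle, x along it.

How it is judged:
On the way:
1. the knob has been turned clockwise against its stop (within 0.06 rad of it) (value of joint knob below 0.06 rad), for 0.2 s.
At the end, for the whole second after the job is handed in: The knob, having been at its clockwise stop, rests with its pointer tip within 5 mm (about 5.5 deg) of the marker's aim point; the marker is within 6 mm of where it was and every bystander within 30 mm; the knob is still (distance between pointer and mark below 0.005 m and value of joint knob above 2 rad and distance of mark from where it was at the start of the episode below 0.006 m and velocity of joint knob between -0.05 and 0.05 rad/s and distance of each of spring, sleeve, bottle, bumper, collar, wrench, driver from where it was at the start of the episode below 0.03 m); the robot touches nothing.
It fails at once if a bystander was moved more than 30 mm (distance of any of spring, sleeve, bottle, bumper, collar, wrench, driver from where it was at the start of the episode above 0.03 m).
It fails at once if the orange marker was pushed more than 6 mm along the rim (distance of mark from where it was at the start of the episode above 0.006 m).
It also fails if it takes over 72 s, if anything falls off the work surface, if the arm or the gripper's body presses on something with over 40 N, if the wrist force passes 120 N, or if a joint passes its speed limit or range.

## Robot

A 6-joint arm with a two-finger parallel gripper is mounted at the origin on the work surface. World frame = base frame: x ahead of the robot, y to its left, z up, the work surface at z = 0. Lengths are in m, angles in rad, forces in N, time in s.
With the tool pointing down it reaches from about 0.375 to 0.9 m from the base axis. Payload 3.1 kg.
Tool frame: the origin (TCP) lies between the finger pads; the fingertips stand ctrl.tcp_to_tips ahead of it and the grasp point (between the pads) lies 5 mm behind it (ctrl.tcp_to_tips is the distance from the TCP to the fingertips, in m); z points along the fingers, y is the line along which they close (so a half turn about z gives the same grasp; the last joint's range is limited). The gripper opens to 87 mm and grips with 3 to 60 N. Pads are 19 mm wide; open, the fingers measure 117 mm over their backs; the gripper's body (75 mm by 190 mm) begins 51 mm behind the grasp point.
Start: joints at [1.048, 0.527, 1.433, -0, 1.181, -0.178], TCP at [0.211, 0.588, 0.202] pointing down, gripper open.
Joint ranges: [-3.08, 3.08], [-0.75, 2.2], [0.22, 2.44], [-1.43, 4.57], [0, 2.65], [-2.85, 2.85]. Speed limits (rad/s): [2.79, 2.79, 3.14, 3.14, 3.14, 3.14].

## Interface

Orientations are given as a unit quaternion [x, y, z, w].
In Python, from station import ctrl, eyes gives the robot as it stands. The module is installed in compiled form; this text tells all that it offers.
- The arm moves only by the shell command python3 -m creep 'ROWS' [OPENING] [FORCE]. ROWS is JSON, a list of rows, each an object of numbers: "dx", "dy", "dz": the shift along the tool's x, y, z in cm; "rx", "ry", "rz": the turn, a rotation vector about the tool's x, y, z in degrees. In form: [{"dx": .., "dy": .., "dz": .., "rx": .., "ry": .., "rz": ..}, ...]. A call has 1 to 8 rows; each row shifts and turns the commanded pose from where the row before left it, along the tool's axes as they then stand; what a row does not reach is not made up. A row lasts 1/12 s, in which the tool goes at most 41.7 mm and 7.16 degrees, less where a joint would pass 70% of its speed; a pose out of reach is approached as far as the arm can. A call is refused whole if a number of a shift passes 4.17 or a number of a turn 7.16, either way. A call with a gripper value outside its range is refused whole. OPENING is the finger opening in cm, from 0 to 8.7, set as the call begins (- or left out, the last holds). The fingers move at their own pace and stop on an object; FORCE is the grip in N (left out, the last holds). Time passes only in rows, so rows that do not move let the fingers close. It gives the time, the measured TCP pose, the force, the opening and the grip force at its end, in the units of the state.
- ctrl.read_state(): the state, without advancing time (a new reading comes with each control period).
- eyes.grab_frame(name): name is "scene" or "side" or "wrist"; returns the picture (480x640x3 uint8, red, green, blue); there is no depth.
- eyes.calibration(name): a dict with "K" (3x3 intrinsics, pixels), "k1" (the pictures are not rectified: a ray, as slopes to the right and down, at radius r is drawn at 1 + k1 r^2 times it, then the intrinsics apply), "world_to_cam" (4x4, takes a point from world to camera coordinates). Camera axes: x right, y up, looking along -z (the intrinsics and any distortion apply to the point x, -y, -z); pixel columns grow to the right and rows downward; lengths in m; the calibration is good to about 2 mm. A picture is of the moment at which its call begins: read the wrist's pose just before it. calibration takes no time and is no camera call; for the wrist camera it gives the pose at the moment of the call.
- ctrl.finish_job(): hands the job in; it is judged then, once.
The state is a dict: "time": time; "joint_positions": joint angles; "dq": joint speeds; "effort": joint torques, N m; "tool_pos": TCP position; "eef_rot": TCP orientation; "wrist_force": force on the tool from outside, world axes, zero at the start; "moment": the same for the moment, N m; "gripper_width": finger opening in m; "grip_force": force on a finger pad.
Only numpy, scipy, OpenCV 4.12 (cv2) and the standard library are available. Lean on these libraries where they do the work, as an engineer would, in place of code of your own. Each camera call takes 0.05 s, during which the arm holds its last target. There are 200 camera calls.

## Working session

There is one attempt and no reset: what is moved stays moved. The work goes in short steps, Python scripts to look and compute and a shell command to move; the robot and the scene stay as the last step left them, time stands still between calls to the robot, and variables do not carry over. Pictures are saved under pics/ and viewed, at most 10 in all, crops included, and the job is handed in when it is done.

```bash
mkdir -p pics; python3 - <<'E'
from station import ctrl, eyes
import cv2,numpy as np
for n in ("scene","side"):
    im=eyes.grab_frame(n); cv2.imwrite(f"pics/{n}0.png",im[:,:,::-1])
    c=eyes.calibration(n); print(n,np.round(c["K"],1).tolist(),c["k1"],np.round(c["world_to_cam"],3).tolist())
s=ctrl.read_state(); print(s, ctrl.tcp_to_tips)
E
```

```text
scene [[544.7, 0.0, 310.9], [0.0, 544.7, 243.1], [0.0, 0.0, 1.0]] -0.10292661892198138 [[-0.792, 0.61, -0.008, 0.41], [-0.417, -0.531, 0.738, 0.107], [0.446, 0.588, 0.675, -1.701], [0.0, 0.0, 0.0, 1.0]]
side [[566.9, 0.0, 326.2], [0.0, 566.9, 233.1], [0.0, 0.0, 1.0]] -0.08015600022395011 [[0.73, -0.683, 0.019, -0.369], [0.43, 0.48, 0.765, -0.389], [-0.531, -0.55, 0.644, -1.33], [0.0, 0.0, 0.0, 1.0]]
{'time': 0.1, 'joint_positions': array([ 1.04851320e+00,  5.28380409e-01,  1.43376208e+00, -3.26053697e-05,
        1.18139678e+00, -1.78518576e-01]), 'dq': array([ 0.00055687, -0.00304727, -0.00221779, -0.00064761,  0.00086172,
        0.0016883 ]), 'effort': array([ 1.92675834e-04, -4.40987062e+01, -1.77151662e+01,  6.35313825e-02,
        5.33674587e-02, -2.00967861e-05]), 'tool_pos': array([0.21028701, 0.58782448, 0.20086894]), 'eef_rot': array([ 1.71030997e-01,  9.85265168e-01, -9.19339705e-04, -3.19951313e-04]), 'wrist_force': array([-0.52128989,  0.268923  , -0.2694287 ]), 'moment': array([-0.06068792,  0.05785316, -0.02542188]), 'grip_force': 0.0, 'gripper_width': 0.08745180610538764} 0.014
```

View pics/scene0.png

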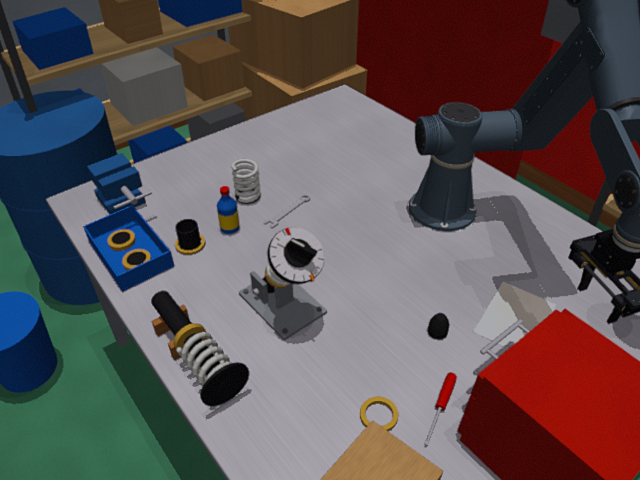

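View pics/side0.png

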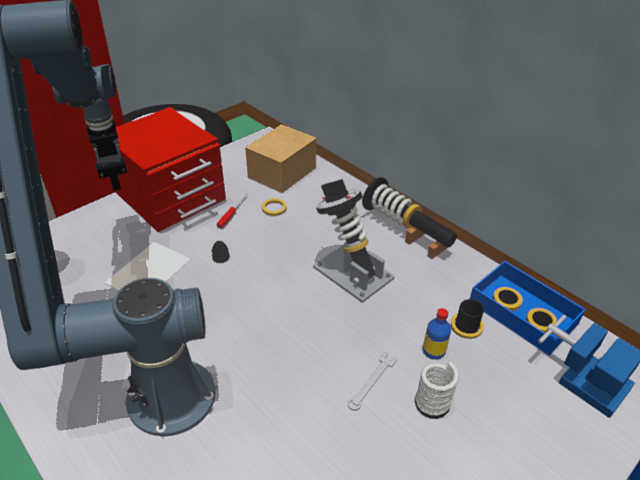

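The scene view shows the leaning damper, with its dial centre near (296,256), red stop near (288,231) and orange marker near (312,279). In the side view the dial is edge-on near (340,203) and the base plate is around (354,272). I'll enlarge both.

```bash
python3 - <<'E'
import cv2,numpy as np
a=cv2.imread("pics/scene0.png")[215:345,233:333]; b=cv2.imread("pics/side0.png")[170:300,305:405]
r=lambda i:cv2.resize(i,(400,520),interpolation=cv2.INTER_CUBIC)
cv2.imwrite("pics/crop0.png",np.hstack([r(a),r(b)]))
E
```

```text
(no output)
```

View pics/crop0.png

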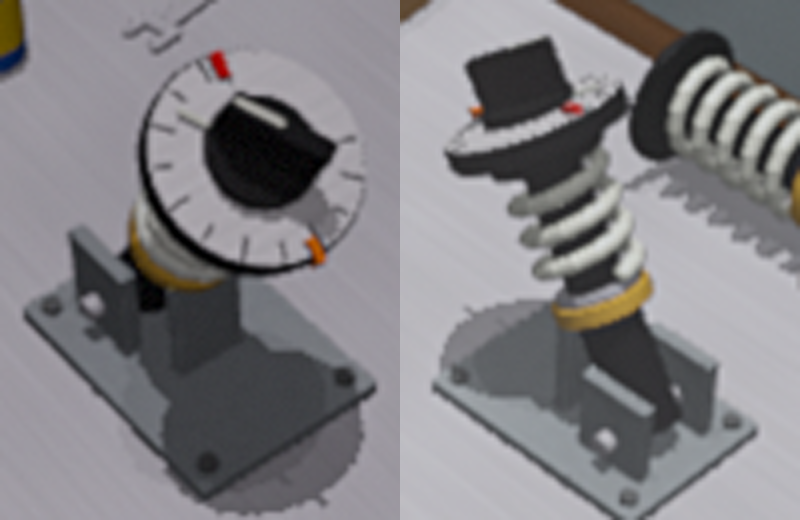

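The crop shows the pointer tip at scene (278,244), the red block at (288,231) and the marker at (312,277.5). Three base corners are readable in each view. I'll fit the stand pose from these.

```bash
cat > h.py <<'E'
from station import ctrl, eyes
import cv2,numpy as np
from scipy.spatial.transform import Rotation as R
from scipy.optimize import least_squares
def ray(n,px,c=None):
    c=c or eyes.calibration(n); K=np.array(c["K"]); T=np.array(c["world_to_cam"])
    d=(np.array(px)-K[:2,2])/K[0,0]; u=d.copy()
    for _ in range(20): u=d/(1+c["k1"]*(u@u))
    v=T[:3,:3].T@np.array([u[0],-u[1],-1]); return -T[:3,:3].T@T[:3,3],v
def proj(n,p,c=None):
    c=c or eyes.calibration(n); K=np.array(c["K"]); T=np.array(c["world_to_cam"])
    q=(T[:3,:3]@np.atleast_2d(p).T).T+T[:3,3]; u=np.c_[q[:,0],-q[:,1]]/-q[:,2:]
    u=u*(1+c["k1"]*(u**2).sum(1,keepdims=True)); return u*K[0,0]+K[:2,2]
def onplane(n,px,p0,nn,c=None):
    o,v=ray(n,px,c); return o+v*((p0-o)@nn)/(v@nn)
def standT(x,y,w): return R.from_euler('z',w).as_matrix(),np.array([x,y,0])
TILT=R.from_euler('y',-32,degrees=True).as_matrix() # dial frame in stand
DC=np.array([-.1245,0,.2343])
E
python3 - <<'E'
from h import *
z=np.array([0,0,1.]);p=z*.012
for n,l in (("scene",[(239.25,293),(284.25,339.25),(326.75,311.75)]),("side",[(313.75,266.25),(362.5,300),(394.25,278)])):
    q=[onplane(n,a,p,z) for a in l]
    print(n,np.round(q,4).tolist(),[np.linalg.norm(q[i]-q[i+1]) for i in(0,1)])
o1,v1=ray("scene",(296.3,255)); o2,v2=ray("side",((535-400)/4+305,130/4+170))
s=np.linalg.lstsq(np.c_[v1,-v2],o2-o1,rcond=None)[0]; print(o1+v1*s[0],o2+v2*s[1])
E
```

```text
scene [[0.6942, -0.0798, 0.012], [0.6889, 0.1163, 0.012], [0.553, 0.1118, 0.012]] [np.float64(0.196243905158303), np.float64(0.13595210630162763)]
side [[0.5469, 0.0984, 0.012], [0.556, -0.0924, 0.012], [0.6865, -0.0938, 0.012]] [np.float64(0.1910949220399686), np.float64(0.1304887212987332)]
[0.61670256 0.07749314 0.22307956] [0.6181376  0.07625081 0.22328254]
```

```bash
cat >> h.py <<'E'
def dial(pose):
    Rs,t=standT(*pose); return Rs@TILT, t+Rs@DC
def ang(n,px,h,D,c=None):
    Rd,c0=D; q=Rd.T@(onplane(n,px,c0+Rd[:,2]*h,Rd[:,2],c)-c0); return np.degrees(np.arctan2(q[1],q[0])),np.hypot(q[0],q[1])*1e3
E
python3 - <<'E'
from h import *
rim={"scene":[(233+140/4,215+155/4),(233+365/4,215+165/4),(233+240/4,215+48/4),(233+265/4,215+270/4),(233+175/4,215+75/4),(233+170/4,215+238/4)],
"side":[(305+45/4,170+150/4),(305+227/4,170+88/4)]}
cs={n:eyes.calibration(n) for n in rim}
def f(p):
    Rd,c=dial(p);r=[]
    for n in rim:
        for px in rim[n]:
            if n=="scene": r.append(ang(n,px,0,(Rd,c),cs[n])[1]-66)
    o1=onplane("side",(338.9,202),c,Rd[:,2],cs["side"])
    d=proj("side",c,cs["side"])[0]-np.array([339,200.5]); r+=list(d*1.0)
    w=np.degrees(p[2])+87.9; return np.r_[r,w*3]
s=least_squares(f,[.62,-.047,np.radians(-87.9)]);p=s.x;print(p,np.degrees(p[2]),np.round(s.fun,1))
np.save("pose.npy",p); D=dial(p);print(D[1],D[0][:,2])
for k,px,h in(("red",(288,231.5),.004),("ptr",(278.5,244),.004),("line",(292,239.5),.048),("lineend",(304,246),.048),("mark",(312,277.5),.006)): print(k,ang("scene",px,h,D))
s=ctrl.read_state();c=eyes.calibration("wrist");T=np.array(c["world_to_cam"]);Rt=R.from_quat(s["eef_rot"]).as_matrix()
print("cam in tool",Rt.T@(-T[:3,:3].T@T[:3,3]-s["tool_pos"]),"\n",np.round(Rt.T@T[:3,:3].T,3),np.array(c["K"])[0,0])
print(np.round(Rt,3))
E
```

```text
[ 0.62755305 -0.03789644 -1.53612522] -88.01349166021112 [-0.9  0.9  0.9 -1.7 -1.9  3.5 -1.4 -3.6 -0.3]
[0.62323736 0.08652874 0.2343    ] [-0.01836921  0.52960079  0.8480481 ]
red (np.float64(-13.015051918193228), np.float64(56.05690089508285))
ptr (np.float64(30.935515189929625), np.float64(46.618445725057505))
line (np.float64(24.056708161866865), np.float64(29.24170891124003))
lineend (np.float64(-66.44397172263062), np.float64(4.058586250505743))
mark (np.float64(179.19368701795975), np.float64(62.088740498634316))
cam in tool [ 0.0658592   0.00062215 -0.18355917] 
 [[-0.001  0.971  0.24 ]
 [ 1.     0.001  0.001]
 [ 0.001  0.24  -0.971]] 364.3793412975151
[[-0.941  0.337 -0.001]
 [ 0.337  0.941 -0.002]
 [ 0.    -0.002 -1.   ]]
```

```bash
python3 -m creep '[{"dz":-4},{"dz":-4},{"dz":-4},{"dz":-4,"dx":-2},{"dx":-3.5,"dy":-1.8},{"dx":-3.5,"dy":-1.8},{"dx":-3.5,"dy":-1.8},{"dx":-3.5,"dy":-1.8}]'
python3 -m creep '[{"dx":-3.5,"dy":-1.8},{"dx":-3.5,"dy":-1.8},{"dx":-3.5,"dy":-1.8},{"dx":-3.5,"dy":-1.8},{"dx":-3.5,"dy":-1.8},{"dx":-3.5,"dy":-1.8},{"dx":-3.5,"dy":-1.8},{"dx":-3.5,"dy":-1.8}]'
cat >> h.py <<'E'
def goal(pose,th,h,flip=0):
    "tool pose: TCP h above face, tool x = -kx (flip=0) or +kx, knob at th deg"
    Rd,c=dial(pose); k=Rd@R.from_euler('z',th,degrees=True).as_matrix(); s=1 if flip else -1
    return c+h*Rd[:,2], np.c_[s*k[:,0],-s*k[:,1],-k[:,2]]
def need(p,Rg):
    s=ctrl.read_state();Rt=R.from_quat(s["eef_rot"]).as_matrix()
    print("t",s["time"],"tcp",np.round(s["tool_pos"],4),"q",np.round(s["joint_positions"],2),"F",np.round(s["wrist_force"],1),"w",round(s["gripper_width"],4))
    print("shift tool cm",np.round(Rt.T@(p-s["tool_pos"])*100,2),"rot tool deg",np.round(R.from_matrix(Rt.T@Rg).as_rotvec(degrees=True),2))
E
python3 - <<'E'
from h import *
p=np.load("pose.npy"); need(*goal(p,28,.12)); need(*goal(p,28,.12,1))
E
```

```text
t 0.1 tcp [0.2103 0.5878 0.2009] q [ 1.05  0.53  1.43 -0.    1.18 -0.18] F [-0.5  0.3 -0.3] w 0.0875
shift tool cm [-53.42 -27.4  -13.48] rot tool deg [ 24.22 -21.76  39.27]
t 0.1 tcp [0.2103 0.5878 0.2009] q [ 1.05  0.53  1.43 -0.    1.18 -0.18] F [-0.5  0.3 -0.3] w 0.0875
shift tool cm [-53.42 -27.4  -13.48] rot tool deg [  27.51   30.61 -135.15]$[0]: bad value
$[0]: bad value
```

```bash
python3 -m creep '[{"dx":0,"dy":0,"dz":-4,"rx":0,"ry":0,"rz":0},{"dx":0,"dy":0,"dz":-4,"rx":0,"ry":0,"rz":0},{"dx":0,"dy":0,"dz":-4,"rx":0,"ry":0,"rz":0},{"dx":-2,"dy":-1,"dz":-3,"rx":0,"ry":0,"rz":0},{"dx":-3.5,"dy":-1.8,"dz":0,"rx":0,"ry":0,"rz":0},{"dx":-3.5,"dy":-1.8,"dz":0,"rx":0,"ry":0,"rz":0},{"dx":-3.5,"dy":-1.8,"dz":0,"rx":0,"ry":0,"rz":0},{"dx":-3.5,"dy":-1.8,"dz":0,"rx":0,"ry":0,"rz":0}]'
python3 -m creep '[{"dx":-3.5,"dy":-1.8,"dz":0,"rx":0,"ry":0,"rz":0},{"dx":-3.5,"dy":-1.8,"dz":0,"rx":0,"ry":0,"rz":0},{"dx":-3.5,"dy":-1.8,"dz":0,"rx":0,"ry":0,"rz":0},{"dx":-3.5,"dy":-1.8,"dz":0,"rx":0,"ry":0,"rz":0},{"dx":-3.5,"dy":-1.8,"dz":0,"rx":0,"ry":0,"rz":0},{"dx":-3.5,"dy":-1.8,"dz":0,"rx":0,"ry":0,"rz":0},{"dx":-3.5,"dy":-1.8,"dz":0,"rx":0,"ry":0,"rz":0},{"dx":-3.5,"dy":-1.8,"dz":0,"rx":0,"ry":0,"rz":0}]'
python3 - <<'E'
from h import *
p=np.load("pose.npy"); need(*goal(p,28,.12)); need(*goal(p,28,.12,1))
E
```

```text
time: 0.77
tool_pos: [0.3341, 0.4558, 0.3516]
eef_rot: [0.171, 0.985, -0.0, -0.0]
wrist_force: [0.2, -0.2, 0.1]
gripper_width: 0.0869
grip_force: 0.0
time: 1.43
tool_pos: [0.5494, 0.2256, 0.3513]
eef_rot: [0.171, 0.985, -0.0, -0.001]
wrist_force: [0.4, 0.9, -0.4]
gripper_width: 0.0869
grip_force: 0.0
t 1.4333 tcp [0.5494 0.2256 0.3513] q [ 0.2   0.35  1.31  0.    1.48 -1.03] F [ 0.4  0.9 -0.4] w 0.0869
shift tool cm [-9.29 -4.69  1.51] rot tool deg [ 24.28 -21.83  39.25]
t 1.4333 tcp [0.5494 0.2256 0.3513] q [ 0.2   0.35  1.31  0.    1.48 -1.03] F [ 0.4  0.9 -0.4] w 0.0869
shift tool cm [-9.29 -4.69  1.51] rot tool deg [  27.6    30.7  -135.14]
```

```bash
python3 -m creep '[{"dx":-3.1,"dy":-1.56,"dz":0,"rx":0,"ry":0,"rz":0},{"dx":-3.1,"dy":-1.56,"dz":0,"rx":0,"ry":0,"rz":0},{"dx":-3.1,"dy":-1.56,"dz":0,"rx":0,"ry":0,"rz":0}]'
python3 -m creep '[{"dx":0,"dy":0,"dz":0,"rx":3.03,"ry":-2.73,"rz":4.91},{"dx":0,"dy":0,"dz":0,"rx":3.03,"ry":-2.73,"rz":4.91},{"dx":0,"dy":0,"dz":0,"rx":3.03,"ry":-2.73,"rz":4.91},{"dx":0,"dy":0,"dz":0,"rx":3.03,"ry":-2.73,"rz":4.91},{"dx":0,"dy":0,"dz":0,"rx":3.03,"ry":-2.73,"rz":4.91},{"dx":0,"dy":0,"dz":0,"rx":3.03,"ry":-2.73,"rz":4.91},{"dx":0,"dy":0,"dz":0,"rx":3.03,"ry":-2.73,"rz":4.91},{"dx":0,"dy":0,"dz":0,"rx":3.03,"ry":-2.73,"rz":4.91}]'
python3 -m creep '[{"dx":0,"dy":0,"dz":0,"rx":0,"ry":0,"rz":0},{"dx":0,"dy":0,"dz":0,"rx":0,"ry":0,"rz":0}]' >/dev/null
cat >> h.py <<'E'
def snap(name):
    import json
    c=eyes.calibration("wrist"); im=eyes.grab_frame("wrist"); cv2.imwrite(f"pics/{name}.png",im[:,:,::-1])
    json.dump({k:np.array(v).tolist() for k,v in c.items()},open(f"pics/{name}.json","w"))
def load(name):
    import json; return json.load(open(f"pics/{name}.json"))
E
python3 - <<'E'
from h import *
p=np.load("pose.npy"); need(*goal(p,28,.12)); snap("w1")
E
```

```text
time: 1.68
tool_pos: [0.6211, 0.1503, 0.3511]
eef_rot: [0.171, 0.985, -0.0, -0.001]
wrist_force: [-0.4, 0.0, 0.2]
gripper_width: 0.0871
grip_force: 0.0
time: 2.35
tool_pos: [0.6199, 0.1523, 0.3517]
eef_rot: [0.482, 0.831, -0.234, 0.148]
wrist_force: [0.6, -0.2, -0.5]
gripper_width: 0.0868
grip_force: 0.0
t 2.5167 tcp [0.6202 0.1527 0.35  ] q [ 0.33  0.55  1.11 -0.53  1.65 -0.2 ] F [-0.1 -0.1 -0.3] w 0.0872
shift tool cm [0.41 0.31 1.33] rot tool deg [ 0.03 -0.05  0.23]
```

View pics/w1.png

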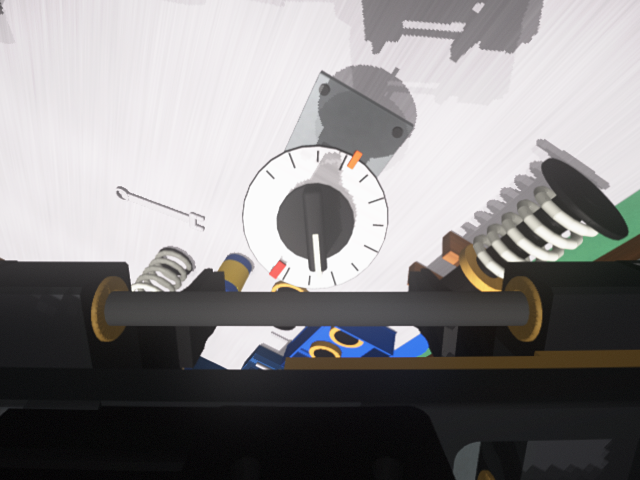

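The wrist view shows the whole dial: centre about (315,217), red block (277,269), orange marker (354,160), and the pointer towards (318,270). I'll enlarge it.

```bash
python3 - <<'E'
import cv2
a=cv2.imread("pics/w1.png")[142:292,237:393]
cv2.imwrite("pics/w1c.png",cv2.resize(a,None,fx=4,fy=4,interpolation=cv2.INTER_CUBIC))
E
```

```text
(no output)
```

View pics/w1c.png

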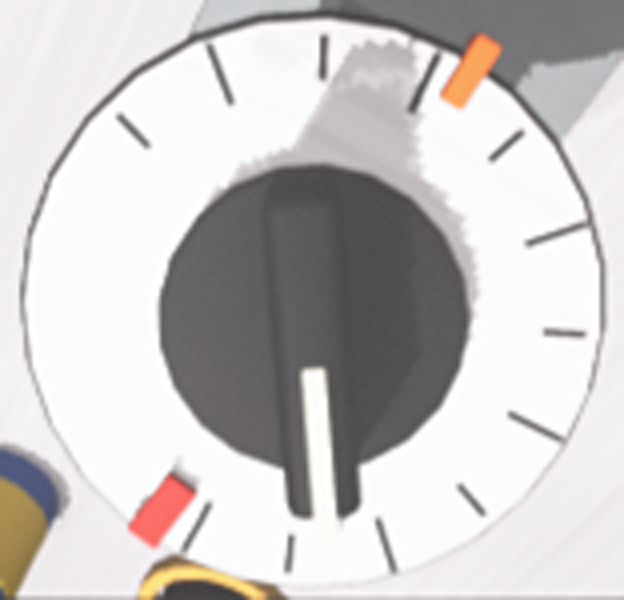

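```bash
python3 - <<'E'
from h import *
c=load("w1"); P=lambda a,b:(237+a/4,142+b/4)
rim=[P(*a) for a in[(22,298),(605,295),(320,15),(340,586),(50,175),(588,200),(130,100)]]
p0=np.load("pose.npy")
f=lambda v:[ang("wrist",q,0,dial([v[0],v[1],p0[2]]),c)[1]-66 for q in rim]
s=least_squares(f,p0[:2]);p=np.r_[s.x,p0[2]];np.save("pose.npy",p);print(p0,p,np.round(s.fun,1))
D=dial(p)
a=[D[0].T@(onplane("wrist",P(*q),D[1]+D[0][:,2]*.048,D[0][:,2],c)-D[1]) for q in((313,368),(326,522))]
d=a[1]-a[0];print(np.round(a,4),"bar dir",np.degrees(np.arctan2(d[1],d[0])))
for k,q,h in(("lineend",(326,522),.048),("mark",(470,71),.006),("mark",(453,104),.006),("red",(160,512),.006)):print(k,ang("wrist",P(*q),h,D,c))
need(*goal(p,27,.12))
E
```

```text
[ 0.62755305 -0.03789644 -1.53612522] [ 0.62512776 -0.04228105 -1.53612522] [-0.6 -1.2  0.5 -2.9  0.4 -0.3 -3.1]
[[-0.0003 -0.0005  0.048 ]
 [ 0.0258  0.0164  0.048 ]] bar dir 32.86591870227843
lineend (np.float64(32.370803607105174), np.float64(30.60347459283998))
mark (np.float64(177.48170788414464), np.float64(63.953186389353256))
mark (np.float64(176.92858633104314), np.float64(56.31602711451533))
red (np.float64(-11.231527392320064), np.float64(55.23897221657823))
t 2.5667 tcp [0.6203 0.152  0.3511] q [ 0.33  0.55  1.11 -0.53  1.65 -0.2 ] F [-0.2 -0.5 -0.2] w 0.0865
shift tool cm [ 0.32 -0.05  1.6 ] rot tool deg [ 0.08 -0.05  1.12]
```

```bash
python3 -m creep '[{"dx":0.08,"dy":0,"dz":1.3,"rx":0,"ry":0,"rz":-1.15},{"dx":0.08,"dy":0,"dz":1.3,"rx":0,"ry":0,"rz":-1.15},{"dx":0.08,"dy":0,"dz":1.3,"rx":0,"ry":0,"rz":-1.15},{"dx":0.08,"dy":0,"dz":1.3,"rx":0,"ry":0,"rz":-1.15},{"dx":0,"dy":0,"dz":1.3,"rx":0,"ry":0,"rz":0},{"dx":0,"dy":0,"dz":1.3,"rx":0,"ry":0,"rz":0},{"dx":0,"dy":0,"dz":1.3,"rx":0,"ry":0,"rz":0},{"dx":0,"dy":0,"dz":1.3,"rx":0,"ry":0,"rz":0}]' 6
python3 -m creep '[{"dx":0,"dy":0,"dz":0,"rx":0,"ry":0,"rz":0},{"dx":0,"dy":0,"dz":0,"rx":0,"ry":0,"rz":0}]'
python3 - <<'E'
from h import *
need(*goal(np.load("pose.npy"),32.7,.030))
E
```

```text
time: 3.23
tool_pos: [0.621, 0.0978, 0.2627]
eef_rot: [0.448, 0.851, -0.238, 0.137]
wrist_force: [-0.4, -0.4, 0.1]
gripper_width: 0.0603
grip_force: 0.0
time: 3.4
tool_pos: [0.6207, 0.098, 0.2625]
eef_rot: [0.448, 0.851, -0.239, 0.137]
wrist_force: [-0.1, 0.7, 1.5]
gripper_width: 0.0603
grip_force: 0.0
t 3.4 tcp [0.6207 0.098  0.2625] q [ 0.25  0.58  1.29 -0.55  1.42 -0.23] F [-0.1  0.7  1.5] w 0.0603
shift tool cm [0.15 0.05 0.23] rot tool deg [ 0.05 -0.04 -0.2 ]
```

```bash
python3 -m creep '[{"dx":0.15,"dy":0.05,"dz":0.2,"rx":0,"ry":0,"rz":0},{"dx":0,"dy":0,"dz":0,"rx":0,"ry":0,"rz":0},{"dx":0,"dy":0,"dz":0,"rx":0,"ry":0,"rz":0},{"dx":0,"dy":0,"dz":0,"rx":0,"ry":0,"rz":0},{"dx":0,"dy":0,"dz":0,"rx":0,"ry":0,"rz":0},{"dx":0,"dy":0,"dz":0,"rx":0,"ry":0,"rz":0},{"dx":0,"dy":0,"dz":0,"rx":0,"ry":0,"rz":0},{"dx":0,"dy":0,"dz":0,"rx":0,"ry":0,"rz":0}]' 1 30
python3 -c "
from h import *
need(*goal(np.load('pose.npy'),32.7,.030)); print(ctrl.read_state()['moment'])"
```

```text
time: 4.07
tool_pos: [0.6205, 0.0996, 0.2595]
eef_rot: [0.447, 0.851, -0.239, 0.137]
wrist_force: [-0.3, 0.3, -0.2]
gripper_width: 0.0151
grip_force: 0.0
t 4.0667 tcp [0.6205 0.0996 0.2595] q [ 0.25  0.58  1.3  -0.55  1.42 -0.22] F [-0.3  0.3 -0.2] w 0.0151
shift tool cm [-0.1  -0.1   0.06] rot tool deg [ 0.09  0.02 -0.15]
[ 0.23315796  0.02027798 -0.04650654]
```

```bash
python3 -m creep '[{"dx":0,"dy":0,"dz":0,"rx":0,"ry":0,"rz":0},{"dx":0,"dy":0,"dz":0,"rx":0,"ry":0,"rz":0},{"dx":0,"dy":0,"dz":0,"rx":0,"ry":0,"rz":4},{"dx":0,"dy":0,"dz":0,"rx":0,"ry":0,"rz":4},{"dx":0,"dy":0,"dz":0,"rx":0,"ry":0,"rz":4},{"dx":0,"dy":0,"dz":0,"rx":0,"ry":0,"rz":4},{"dx":0,"dy":0,"dz":0,"rx":0,"ry":0,"rz":4},{"dx":0,"dy":0,"dz":0,"rx":0,"ry":0,"rz":4}]' 1 30
cat >> h.py <<'E'
def mom():
    s=ctrl.read_state(); p=np.load('pose.npy'); need(*goal(p,0,.030))
    print("moment tool",np.round(R.from_quat(s["eef_rot"]).inv().apply(s["moment"]),3),"F tool",np.round(R.from_quat(s["eef_rot"]).inv().apply(s["wrist_force"]),1),"grip",s["grip_force"])
E
python3 -c "
from h import *
mom()"
```

```text
time: 4.73
tool_pos: [0.6205, 0.0994, 0.2595]
eef_rot: [0.616, 0.738, -0.205, 0.184]
wrist_force: [-0.9, -0.7, 0.3]
gripper_width: 0.0101
grip_force: 0.0
t 4.7333 tcp [0.6205 0.0994 0.2595] q [ 0.25  0.58  1.3  -0.55  1.42  0.2 ] F [-0.9 -0.7  0.3] w 0.0101
shift tool cm [-0.12 -0.05  0.05] rot tool deg [ 0.08 -0.02  8.34]
moment tool [-0.024  0.267 -0.027] F tool [-0.6 -1.   0.1] grip 0.0
```

```bash
python3 - <<'E'
from h import *
snap("w2"); im=cv2.imread("pics/w2.png")[80:400,160:480]
s=eyes.grab_frame("side")[120:280,270:430,::-1]; cv2.imwrite("pics/s2.png",s)
s2=eyes.grab_frame("scene")[170:330,220:380,::-1]
r=lambda i:cv2.resize(i,(400,400),interpolation=cv2.INTER_CUBIC)
cv2.imwrite("pics/c2.png",np.hstack([r(im),r(s)]));cv2.imwrite("pics/sc2.png",s2)
E
```

```text
(no output)
```

View pics/c2.png

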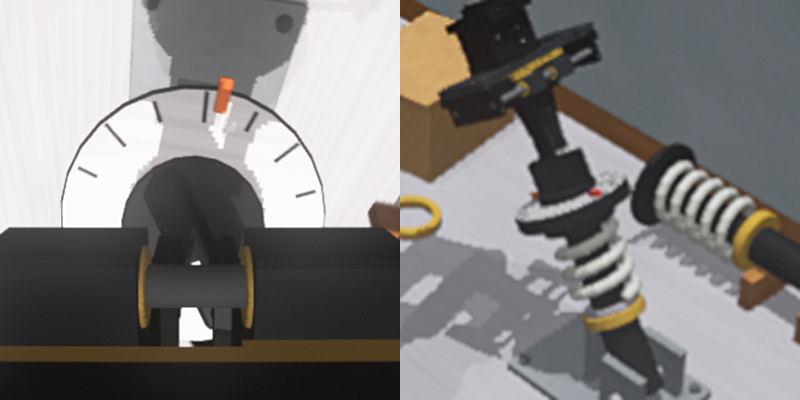

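```bash
python3 - <<'E'
from h import *
s=ctrl.read_state();Rt=R.from_quat(s["eef_rot"]).as_matrix();t=s["tool_pos"]
D=dial(np.load("pose.npy"))
for n,(ox,oy,k) in (("side",(270,120,2.5)),("scene",(220,170,2.5))):
    for nm,p in(("tcp",t),("tip",t+.014*Rt[:,2]),("bodystart",t-.056*Rt[:,2]),("dial",D[1]),("bartop",D[1]+.048*D[0][:,2])):
        u=proj(n,p)[0]; print(n,nm,np.round(u,1),"crop",np.round((u-[ox,oy])*k))
a=cv2.imread("pics/sc2.png");b=cv2.imread("pics/s2.png")
r=lambda i:cv2.resize(i,(400,400),interpolation=cv2.INTER_CUBIC)
cv2.imwrite("pics/c3.png",np.hstack([r(a),r(b[50:130,30:110])]))
E
```

```text
side tcp [333.9 187.7] crop [160. 169.]
side tip [335.7 192.4] crop [164. 181.]
side bodystart [326.5 168.8] crop [141. 122.]
side dial [338.1 197.9] crop [170. 195.]
side bartop [331.8 181.9] crop [155. 155.]
scene tcp [300.4 249.1] crop [201. 198.]
scene tip [298.4 251.3] crop [196. 203.]
scene bodystart [308.8 240. ] crop [222. 175.]
scene dial [295.9 253.3] crop [190. 208.]
scene bartop [302.7 245.8] crop [207. 190.]
```

View pics/c3.png

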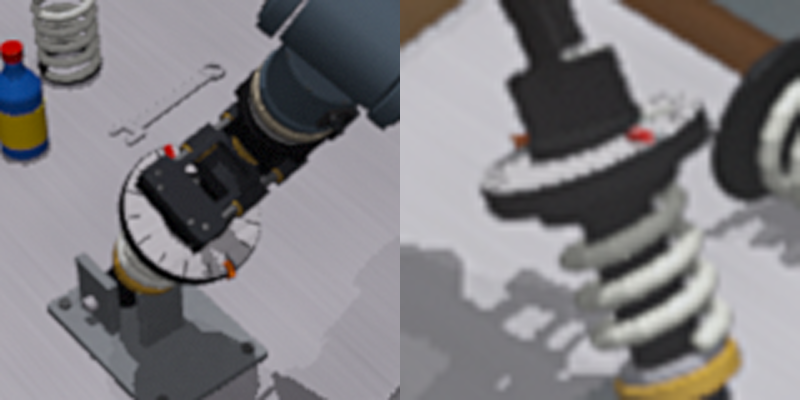

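The gripper closed on nothing: width is 10 mm and the bar did not follow. I'll look closer at the fingertips and the bar.

```bash
python3 - <<'E'
import cv2,numpy as np
a=cv2.imread("pics/w2.png")[140:365,205:425]
a=np.clip(255*(a/255.)**0.5,0,255).astype('uint8')
cv2.imwrite("pics/w2c.png",cv2.resize(a,None,fx=2.6,fy=2.6,interpolation=cv2.INTER_CUBIC))
E
```

```text
(no output)
```

View pics/w2c.png

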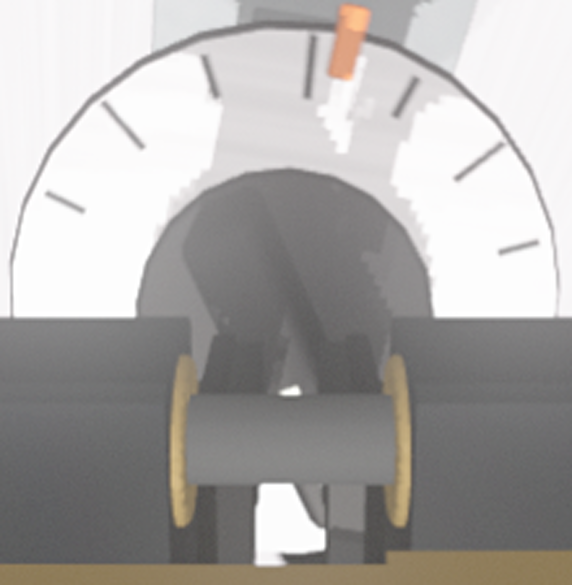

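The enlarged wrist view shows the fingertips ending at rows around 271, which puts them about 30 mm short of where the reported TCP says. They sit above the bar top, and the bar still points at about 32°. I'll back off, realign, and descend deeper while watching the force.

```bash
python3 -m creep '[{"dx":0,"dy":0,"dz":-1,"rx":0,"ry":0,"rz":0},{"dx":0,"dy":0,"dz":0,"rx":0,"ry":0,"rz":-4},{"dx":0,"dy":0,"dz":0,"rx":0,"ry":0,"rz":-4},{"dx":0,"dy":0,"dz":0,"rx":0,"ry":0,"rz":-4},{"dx":0,"dy":0,"dz":0,"rx":0,"ry":0,"rz":-4},{"dx":0,"dy":0,"dz":0,"rx":0,"ry":0,"rz":-4},{"dx":0,"dy":0,"dz":0,"rx":0,"ry":0,"rz":-4},{"dx":-0.1,"dy":-0.05,"dz":0,"rx":0,"ry":0,"rz":0}]' 4.5 30
python3 -m creep '[{"dx":0,"dy":0,"dz":0.5,"rx":0,"ry":0,"rz":0},{"dx":0,"dy":0,"dz":0.5,"rx":0,"ry":0,"rz":0},{"dx":0,"dy":0,"dz":0.3,"rx":0,"ry":0,"rz":0},{"dx":0,"dy":0,"dz":0.3,"rx":0,"ry":0,"rz":0},{"dx":0,"dy":0,"dz":0,"rx":0,"ry":0,"rz":0}]'
python3 -c "
from h import *
mom()"
```

```text
time: 5.55
tool_pos: [0.6206, 0.1043, 0.2692]
eef_rot: [0.446, 0.852, -0.239, 0.137]
wrist_force: [-0.0, -0.6, 0.7]
gripper_width: 0.0439
grip_force: 0.0
time: 5.97
tool_pos: [0.6203, 0.0947, 0.2541]
eef_rot: [0.447, 0.851, -0.239, 0.136]
wrist_force: [0.3, -0.6, 0.5]
gripper_width: 0.0451
grip_force: 0.0
t 5.9667 tcp [0.6203 0.0947 0.2541] q [ 0.24  0.59  1.31 -0.55  1.4  -0.22] F [ 0.3 -0.6  0.5] w 0.0451
shift tool cm [-0.02 -0.   -0.65] rot tool deg [-2.000e-02 -2.000e-02  3.255e+01]
moment tool [-0.104  0.192 -0.039] F tool [-0.8 -0.2 -0.1] grip 0.0
```

```bash
for i in 1; do python3 -m creep '[{"dx":0,"dy":0,"dz":0.4,"rx":0,"ry":0,"rz":0},{"dx":0,"dy":0,"dz":0.3,"rx":0,"ry":0,"rz":0},{"dx":0,"dy":0,"dz":0,"rx":0,"ry":0,"rz":0}]'; done
python3 -m creep '[{"dx":0,"dy":0,"dz":0.3,"rx":0,"ry":0,"rz":0},{"dx":0,"dy":0,"dz":0.3,"rx":0,"ry":0,"rz":0},{"dx":0,"dy":0,"dz":0,"rx":0,"ry":0,"rz":0}]'
python3 -c "
from h import *
mom()"
```

```text
time: 6.22
tool_pos: [0.6205, 0.0912, 0.2484]
eef_rot: [0.447, 0.851, -0.239, 0.137]
wrist_force: [0.1, 0.2, -0.7]
gripper_width: 0.0449
grip_force: 0.0
time: 6.47
tool_pos: [0.6207, 0.0881, 0.2434]
eef_rot: [0.447, 0.851, -0.239, 0.137]
wrist_force: [-0.2, -0.1, -0.6]
gripper_width: 0.0447
grip_force: 0.0
t 6.4667 tcp [0.6207 0.0881 0.2434] q [ 0.23  0.59  1.33 -0.56  1.38 -0.22] F [-0.2 -0.1 -0.6] w 0.0447
shift tool cm [-0.01 -0.02 -1.91] rot tool deg [ 3.000e-02 -1.000e-02  3.256e+01]
moment tool [-0.106  0.251  0.006] F tool [ 0.3 -0.1  0.5] grip 0.0
```

```bash
python3 -m creep '[{"dx":0,"dy":0,"dz":0.3,"rx":0,"ry":0,"rz":0},{"dx":0,"dy":0,"dz":0.3,"rx":0,"ry":0,"rz":0},{"dx":0,"dy":0,"dz":0,"rx":0,"ry":0,"rz":0}]'
python3 -m creep '[{"dx":0,"dy":0,"dz":0.2,"rx":0,"ry":0,"rz":0},{"dx":0,"dy":0,"dz":0,"rx":0,"ry":0,"rz":0},{"dx":0,"dy":0,"dz":0,"rx":0,"ry":0,"rz":0},{"dx":0,"dy":0,"dz":0,"rx":0,"ry":0,"rz":0},{"dx":0,"dy":0,"dz":0,"rx":0,"ry":0,"rz":0},{"dx":0,"dy":0,"dz":0,"rx":0,"ry":0,"rz":0},{"dx":0,"dy":0,"dz":0,"rx":0,"ry":0,"rz":0},{"dx":0,"dy":0,"dz":0,"rx":0,"ry":0,"rz":0}]' 0.5 30
python3 -c "
from h import *
mom()"
```

```text
time: 6.72
tool_pos: [0.6208, 0.0849, 0.2383]
eef_rot: [0.447, 0.851, -0.239, 0.137]
wrist_force: [-0.0, 0.0, -0.2]
gripper_width: 0.0453
grip_force: 0.0
time: 7.38
tool_pos: [0.6208, 0.084, 0.2375]
eef_rot: [0.447, 0.851, -0.239, 0.137]
wrist_force: [-1.2, -0.2, 1.7]
gripper_width: 0.0146
grip_force: 30.0
t 7.3833 tcp [0.6208 0.084  0.2375] q [ 0.23  0.6   1.34 -0.56  1.36 -0.21] F [-1.2 -0.2  1.7] w 0.0146
shift tool cm [ 0.01  0.   -2.63] rot tool deg [4.000e-02 2.000e-02 3.255e+01]
moment tool [ 0.206  0.202 -0.046] F tool [-0.3 -1.6 -1.4] grip 29.999988530762494
```

```bash
python3 -m creep '[{"dx":0,"dy":0,"dz":0,"rx":0,"ry":0,"rz":4},{"dx":0,"dy":0,"dz":0,"rx":0,"ry":0,"rz":4},{"dx":0,"dy":0,"dz":0,"rx":0,"ry":0,"rz":4},{"dx":0,"dy":0,"dz":0,"rx":0,"ry":0,"rz":4},{"dx":0,"dy":0,"dz":0,"rx":0,"ry":0,"rz":4},{"dx":0,"dy":0,"dz":0,"rx":0,"ry":0,"rz":4}]'
python3 -c "
from h import *
mom()"
python3 -m creep '[{"dx":0,"dy":0,"dz":0,"rx":0,"ry":0,"rz":2},{"dx":0,"dy":0,"dz":0,"rx":0,"ry":0,"rz":2}]'
python3 -c "
from h import *
mom()"
python3 -m creep '[{"dx":0,"dy":0,"dz":0,"rx":0,"ry":0,"rz":2},{"dx":0,"dy":0,"dz":0,"rx":0,"ry":0,"rz":2}]'
python3 -c "
from h import *
mom()"
```

```text
time: 7.88
tool_pos: [0.6201, 0.0837, 0.2376]
eef_rot: [0.616, 0.738, -0.206, 0.184]
wrist_force: [-2.2, -1.1, 3.4]
gripper_width: 0.0145
grip_force: 30.0
t 7.8833 tcp [0.6201 0.0837 0.2376] q [ 0.23  0.6   1.34 -0.56  1.36  0.21] F [-2.2 -1.1  3.4] w 0.0145
shift tool cm [ 0.03  0.07 -2.63] rot tool deg [-0.05  0.05  8.38]
moment tool [ 0.596 -0.041 -0.175] F tool [-2.3 -2.6 -2.3] grip 29.997154937591404
time: 8.05
tool_pos: [0.62, 0.0837, 0.2376]
eef_rot: [0.64, 0.717, -0.2, 0.191]
wrist_force: [-2.4, -1.2, 2.7]
gripper_width: 0.015
grip_force: 30.0
t 8.05 tcp [0.62   0.0837 0.2376] q [ 0.23  0.6   1.34 -0.56  1.36  0.28] F [-2.4 -1.2  2.7] w 0.015
shift tool cm [ 0.03  0.08 -2.63] rot tool deg [-0.06  0.05  4.48]
moment tool [ 0.668 -0.048 -0.154] F tool [-2.2 -2.6 -1.7] grip 29.999134631361812
time: 8.22
tool_pos: [0.6198, 0.0837, 0.2377]
eef_rot: [0.665, 0.694, -0.193, 0.197]
wrist_force: [-3.5, -0.6, 3.1]
gripper_width: 0.0147
grip_force: 30.0
t 8.2167 tcp [0.6198 0.0837 0.2377] q [ 0.23  0.6   1.34 -0.56  1.36  0.35] F [-3.5 -0.6  3.1] w 0.0147
shift tool cm [ 0.04  0.09 -2.63] rot tool deg [-0.08  0.06  0.48]
moment tool [ 0.649 -0.095 -0.105] F tool [-2.  -3.6 -2.4] grip 29.99898006906733
```

```bash
for k in 1; do python3 -m creep '[{"dx":0,"dy":0,"dz":0,"rx":0,"ry":0,"rz":1.5},{"dx":0,"dy":0,"dz":0,"rx":0,"ry":0,"rz":1.5}]' >/dev/null
python3 -c "
from h import *
mom()"; python3 -m creep '[{"dx":0,"dy":0,"dz":0,"rx":0,"ry":0,"rz":1.5},{"dx":0,"dy":0,"dz":0,"rx":0,"ry":0,"rz":1.5}]' >/dev/null
python3 -c "
from h import *
mom()"; done
```

```text
t 8.3833 tcp [0.6198 0.0837 0.2377] q [ 0.23  0.6   1.34 -0.56  1.36  0.4 ] F [-3.2 -1.1  3.6] w 0.0152
shift tool cm [ 0.04  0.09 -2.63] rot tool deg [-0.07  0.08 -2.39]
moment tool [ 0.615 -0.139 -0.745] F tool [-2.9 -3.1 -2.5] grip 30.014551263302565
t 8.55 tcp [0.6198 0.0836 0.2377] q [ 0.23  0.6   1.34 -0.56  1.36  0.45] F [-2.8 -1.3  3.8] w 0.0156
shift tool cm [ 0.05  0.09 -2.63] rot tool deg [-0.06  0.11 -5.34]
moment tool [ 0.588 -0.43  -0.833] F tool [-3.3 -2.5 -2.5] grip 30.013296604156494
```

The stop is reached: the moment jumped from -0.13 to -0.8 N m. I'll hold briefly, then turn back, since joint 6 has just enough range to do it in one go.

```bash
python3 -m creep '[{"dx":0,"dy":0,"dz":0,"rx":0,"ry":0,"rz":0},{"dx":0,"dy":0,"dz":0,"rx":0,"ry":0,"rz":0},{"dx":0,"dy":0,"dz":0,"rx":0,"ry":0,"rz":0},{"dx":0,"dy":0,"dz":0,"rx":0,"ry":0,"rz":-4},{"dx":0,"dy":0,"dz":0,"rx":0,"ry":0,"rz":-6},{"dx":0,"dy":0,"dz":0,"rx":0,"ry":0,"rz":-6},{"dx":0,"dy":0,"dz":0,"rx":0,"ry":0,"rz":-6},{"dx":0,"dy":0,"dz":0,"rx":0,"ry":0,"rz":-6}]'
python3 -c "
from h import *
mom()"
python3 -m creep '[{"dx":0,"dy":0,"dz":0,"rx":0,"ry":0,"rz":-6},{"dx":0,"dy":0,"dz":0,"rx":0,"ry":0,"rz":-6},{"dx":0,"dy":0,"dz":0,"rx":0,"ry":0,"rz":-6},{"dx":0,"dy":0,"dz":0,"rx":0,"ry":0,"rz":-6},{"dx":0,"dy":0,"dz":0,"rx":0,"ry":0,"rz":-6},{"dx":0,"dy":0,"dz":0,"rx":0,"ry":0,"rz":-6},{"dx":0,"dy":0,"dz":0,"rx":0,"ry":0,"rz":-6},{"dx":0,"dy":0,"dz":0,"rx":0,"ry":0,"rz":-6}]'
python3 -m creep '[{"dx":0,"dy":0,"dz":0,"rx":0,"ry":0,"rz":-6},{"dx":0,"dy":0,"dz":0,"rx":0,"ry":0,"rz":-6},{"dx":0,"dy":0,"dz":0,"rx":0,"ry":0,"rz":-6},{"dx":0,"dy":0,"dz":0,"rx":0,"ry":0,"rz":-6},{"dx":0,"dy":0,"dz":0,"rx":0,"ry":0,"rz":-6},{"dx":0,"dy":0,"dz":0,"rx":0,"ry":0,"rz":-6},{"dx":0,"dy":0,"dz":0,"rx":0,"ry":0,"rz":-6},{"dx":0,"dy":0,"dz":0,"rx":0,"ry":0,"rz":-6}]'
python3 -c "
from h import *
mom(); snap('w3')"
```

```text
time: 9.22
tool_pos: [0.6204, 0.0842, 0.2374]
eef_rot: [0.518, 0.81, -0.227, 0.156]
wrist_force: [-4.2, -0.5, 2.9]
gripper_width: 0.0147
grip_force: 30.0
t 9.2167 tcp [0.6204 0.0842 0.2374] q [ 0.23  0.6   1.34 -0.56  1.36 -0.04] F [-4.2 -0.5  2.9] w 0.0147
shift tool cm [-0.02  0.03 -2.63] rot tool deg [-1.000e-02 -4.000e-02  2.276e+01]
moment tool [0.864 0.235 0.106] F tool [-0.1 -4.6 -2.3] grip 30.001505613327026
time: 9.88
tool_pos: [0.6213, 0.0849, 0.2369]
eef_rot: [0.144, 0.951, -0.27, 0.051]
wrist_force: [-2.0, 1.5, 2.3]
gripper_width: 0.0152
grip_force: 30.0
time: 10.55
tool_pos: [0.6211, 0.086, 0.2362]
eef_rot: [-0.255, 0.927, -0.266, -0.063]
wrist_force: [-2.4, 4.2, 0.3]
gripper_width: 0.0147
grip_force: 30.0
t 10.55 tcp [0.6211 0.086  0.2362] q [ 0.23  0.6   1.34 -0.56  1.36 -1.72] F [-2.4  4.2  0.3] w 0.0147
shift tool cm [ 0.14 -0.17 -2.63] rot tool deg [ 3.4000e-01 -7.0000e-02  1.1878e+02]
moment tool [-0.931  0.143  0.142] F tool [ 0.3  4.1 -2.5] grip 30.001012687571347
```

```bash
python3 -m creep '[{"dx":0,"dy":0,"dz":0,"rx":0,"ry":0,"rz":-6},{"dx":0,"dy":0,"dz":0,"rx":0,"ry":0,"rz":-6},{"dx":0,"dy":0,"dz":0,"rx":0,"ry":0,"rz":-6},{"dx":0,"dy":0,"dz":0,"rx":0,"ry":0,"rz":-6},{"dx":0,"dy":0,"dz":0,"rx":0,"ry":0,"rz":-6},{"dx":0,"dy":0,"dz":0,"rx":0,"ry":0,"rz":-6},{"dx":0,"dy":0,"dz":0,"rx":0,"ry":0,"rz":-6},{"dx":0,"dy":0,"dz":0,"rx":0,"ry":0,"rz":-6}]'
python3 -m creep '[{"dx":0,"dy":0,"dz":0,"rx":0,"ry":0,"rz":-3},{"dx":0,"dy":0,"dz":0,"rx":0,"ry":0,"rz":-3},{"dx":0,"dy":0,"dz":0,"rx":0,"ry":0,"rz":0}]'
python3 - <<'E'
from h import *
mom(); snap('w4')
a=cv2.imread("pics/w4.png")[100:340,200:440]
a=np.clip(255*(a/255.)**0.5,0,255).astype('uint8')
s=eyes.grab_frame("scene")[200:300,250:350,::-1]
cv2.imwrite("pics/c4.png",np.hstack([cv2.resize(i,(400,400),interpolation=cv2.INTER_CUBIC) for i in(a,s)]))
E
```

```text
time: 11.27
tool_pos: [0.62, 0.0866, 0.2358]
eef_rot: [-0.61, 0.744, -0.217, -0.166]
wrist_force: [-4.6, 6.4, 1.4]
gripper_width: 0.0148
grip_force: 30.0
time: 11.52
tool_pos: [0.6199, 0.0866, 0.2358]
eef_rot: [-0.647, 0.712, -0.208, -0.177]
wrist_force: [-3.6, 5.8, 1.1]
gripper_width: 0.0144
grip_force: 30.0
t 11.5167 tcp [0.6199 0.0866 0.2358] q [ 0.23  0.6   1.34 -0.55  1.36 -2.65] F [-3.6  5.8  1.1] w 0.0144
shift tool cm [ 0.27 -0.11 -2.64] rot tool deg [ 4.7000e-01 -9.0000e-02  1.7253e+02]
moment tool [-1.087 -0.987 -0.13 ] F tool [-4.   3.9 -4. ] grip 29.998669722117484
```

View pics/c4.png

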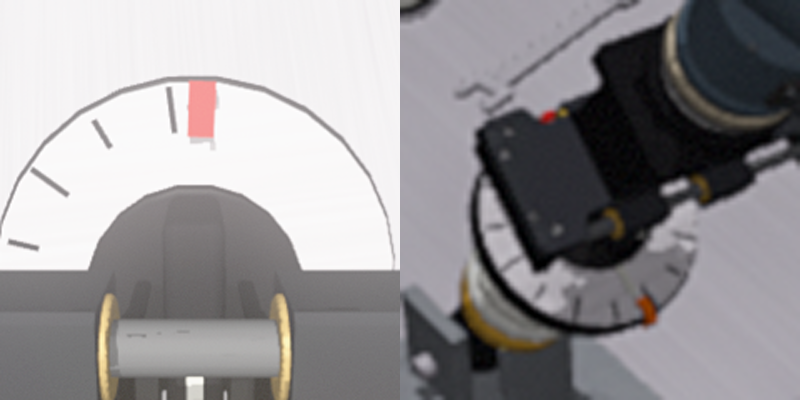

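```bash
python3 -m creep '[{"dx":0,"dy":0,"dz":0,"rx":0,"ry":0,"rz":-2.5},{"dx":0,"dy":0,"dz":0,"rx":0,"ry":0,"rz":-2.5},{"dx":0,"dy":0,"dz":0,"rx":0,"ry":0,"rz":0},{"dx":0,"dy":0,"dz":0,"rx":0,"ry":0,"rz":0}]'
python3 -c "
from h import *
mom()"
python3 -m creep '[{"dx":0,"dy":0,"dz":0,"rx":0,"ry":0,"rz":0},{"dx":0,"dy":0,"dz":0,"rx":0,"ry":0,"rz":0},{"dx":0,"dy":0,"dz":0,"rx":0,"ry":0,"rz":0},{"dx":0,"dy":0,"dz":0,"rx":0,"ry":0,"rz":0},{"dx":0,"dy":0,"dz":0,"rx":0,"ry":0,"rz":0},{"dx":0,"dy":0,"dz":0,"rx":0,"ry":0,"rz":0}]' 4.5 30
python3 -m creep '[{"dx":0,"dy":0,"dz":-2,"rx":0,"ry":0,"rz":0},{"dx":0,"dy":0,"dz":-2,"rx":0,"ry":0,"rz":0},{"dx":0,"dy":0,"dz":-2,"rx":0,"ry":0,"rz":0},{"dx":0,"dy":0,"dz":-2,"rx":0,"ry":0,"rz":0},{"dx":0,"dy":0,"dz":-2,"rx":0,"ry":0,"rz":0},{"dx":0,"dy":0,"dz":-2,"rx":0,"ry":0,"rz":0},{"dx":0,"dy":0,"dz":-2,"rx":0,"ry":0,"rz":0},{"dx":0,"dy":0,"dz":0,"rx":0,"ry":0,"rz":0}]'
python3 - <<'E'
from h import *
mom(); snap('w5'); im=cv2.imread("pics/w5.png").astype(int)
cv2.imwrite("pics/scene5.png",eyes.grab_frame("scene")[:,:,::-1]); sc=cv2.imread("pics/scene5.png").astype(int)
c=load("w5");D=dial(np.load("pose.npy"))
def orange(i): return (i[...,2]>180)&(i[...,1]>70)&(i[...,1]<185)&(i[...,0]<120)&(i[...,2]-i[...,1]>60)
for n,i,cc in(("wrist",im,c),("scene",sc,eyes.calibration("scene"))):
    u=proj(n,D[1],cc)[0]; m=orange(i); yy,xx=np.nonzero(m); k=np.hypot(xx-u[0],yy-u[1])<110
    print(n,u,k.sum(),(np.median(xx[k]),np.median(yy[k])), ang(n,(xx[k].mean(),yy[k].mean()),.006,D,cc) if k.any() else 0)
# last look: wrist + scene
u=proj("wrist",D[1],c)[0].astype(int); print(u)
a=im[u[1]-90:u[1]+90,u[0]-90:u[0]+90].astype('uint8'); b=sc[205:295,250:340].astype('uint8')
cv2.imwrite("pics/c5.png",np.hstack([cv2.resize(a,(400,400),interpolation=3),cv2.resize(b,(400,400),interpolation=2)]))
E
```

```text
time: 11.95
tool_pos: [0.6197, 0.0866, 0.2358]
eef_rot: [-0.677, 0.684, -0.2, -0.186]
wrist_force: [-5.2, 5.8, 0.9]
gripper_width: 0.0147
grip_force: 30.0
t 11.95 tcp [0.6197 0.0866 0.2358] q [ 0.23  0.6   1.34 -0.55  1.36 -2.74] F [-5.2  5.8  0.9] w 0.0147
shift tool cm [ 0.28 -0.1  -2.63] rot tool deg [ 4.8000e-01 -9.0000e-02  1.7746e+02]
moment tool [-1.012 -0.991 -0.18 ] F tool [-4.4  5.2 -4. ] grip 30.00041321385652
time: 12.45
tool_pos: [0.6216, 0.084, 0.2373]
eef_rot: [-0.677, 0.683, -0.203, -0.186]
wrist_force: [-1.1, -0.2, 0.1]
gripper_width: 0.0427
grip_force: 0.0
time: 13.12
tool_pos: [0.6202, 0.1603, 0.36]
eef_rot: [-0.677, 0.683, -0.205, -0.183]
wrist_force: [1.3, -0.5, 1.1]
gripper_width: 0.0452
grip_force: 0.0
t 13.1167 tcp [0.6202 0.1603 0.36  ] q [ 0.34  0.54  1.1  -0.53  1.66 -2.8 ] F [ 1.3 -0.5  1.1] w 0.0452
shift tool cm [1.00e-02 3.20e-01 1.18e+01] rot tool deg [  0.25   0.84 177.37]
moment tool [-0.15  -0.373 -0.086] F tool [ 1.  -1.3 -0.6] grip 0.0
wrist [319.28610338 221.00517844] 202 (np.float64(328.0), np.float64(165.0)) (np.float64(-18.094233460073994), np.float64(24.551655856316568))
scene [295.92523014 253.28701962] 3 (np.float64(312.0), np.float64(278.0)) (np.float64(178.01467907580098), np.float64(66.9089656383942))
[319 221]
```

View pics/c5.png

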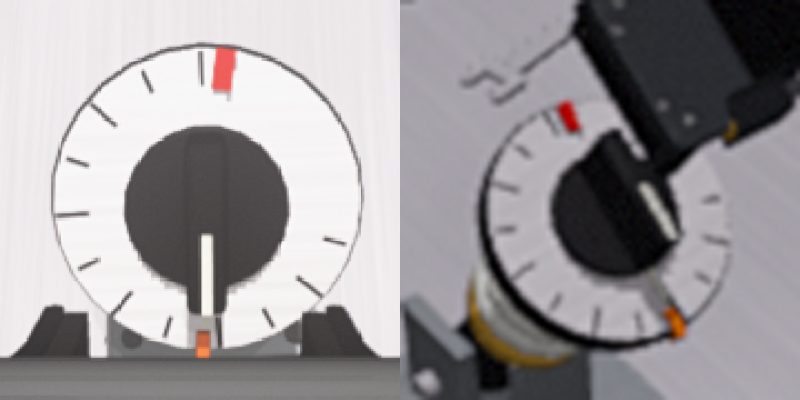

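The final wrist view shows the pointer line at x=207 and the marker at x=203, directly in line. The scene view also shows the white pointer meeting the marker. Quick numeric check before handing in.

```bash
python3 - <<'E'
from h import *
c=load("w5");D=dial(np.load("pose.npy"));P=lambda a,b:(229+a*.45,131+b*.45)
a=[D[0].T@(onplane("wrist",P(*q),D[1]+D[0][:,2]*.048,D[0][:,2],c)-D[1]) for q in((207,235),(207,312))]
d=a[1]-a[0];print(np.round(a,4),np.degrees(np.arctan2(d[1],d[0])))
for q in((203,333),(203,346)):print(ang("wrist",P(*q),.006,D,c))
print(ang("wrist",P(223,72),.006,D,c))
E
```

```text
[[-0.0035 -0.0022  0.048 ]
 [-0.0327 -0.0009  0.048 ]] 177.57146850018938
(np.float64(178.48825973230706), np.float64(56.61785048849147))
(np.float64(178.3952149131959), np.float64(62.53464394569111))
(np.float64(-12.067492397120951), np.float64(53.34392518883335))
```

```bash
python3 -c "
from station import ctrl
print(ctrl.finish_job())"
```

```text
the job is handed in; nothing more can be done
None
```

I turned the knob clockwise to its stop, then backed it off until its pointer stood at the orange marker, within about 1.5° by the last wrist picture. I then let go, backed the arm clear and handed the job in; no verdict came back.

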